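# Vent a small pressure pot and undo its three lid clamps

## Robot

A 6-joint arm with a two-finger parallel gripper is mounted at the origin on a cart in front of the work surface, level with it; the furniture and walls round the work are solid. World frame = base frame: x ahead of the robot, y to its left, z up, the work surface at z = 0. Lengths are in m, angles in degrees, forces in N, time in s.
With the tool pointing down it reaches from about 0.3 to 0.75 m from the base axis. Payload 8.5 kg.
Tool frame: the origin (TCP) lies on the mounting face of the last link; the fingertips stand tip_extent ahead of it and the grasp point (between the pads) lies 155 mm ahead of it (tip_extent is the distance from the TCP to the fingertips, in m); z points along the fingers, y is the line along which they close (so a half turn about z gives the same grasp; the last joint's range is limited). The gripper opens to 85 mm and grips with 20 to 120 N. Pads are 22 mm wide; open, the fingers measure 114 mm over their backs; the gripper's body (76 mm by 85 mm) begins 54 mm behind the grasp point. The pads swing forward as they close: fully open they stand 13 mm farther back than shut.
Start: joints at [-84.758, 21.807, 74.336, -0, 83.858, -12.336], TCP at [0.166, -0.524, 0.405] pointing down, gripper open.
Joint ranges: [-178.18, 178.18], [-50.72, 133.34], [12.68, 142.11], [-81.47, 261.47], [9.98, 163.14], [-165.26, 165.26]. Speed limits (degrees/s): [136.94, 136.94, 180, 180, 180, 180].

## Interface

Orientations are given as a 3x3 rotation matrix whose columns are the frame's x, y, z axes.
In Python, from rig import observe, get_image, camera_params, close_job, tip_extent gives the robot as it stands.
- The arm moves only by the shell command python3 -m creep 'ROWS' [FORCE]. ROWS is JSON, a list of rows, each an object with "jaw": the gripper's target within -1 to 1 (shut at 1, half-way at 0, fully open at -1); "travel": the shift along the world's x, y, z in mm, a list of three; "roll": the turn about the world's z in rad. A call has 1 to 12 rows; each row is the pose to reach, as a shift and turn from the pose commanded when the call began; what a row does not reach only later rows make up. A row lasts 1/10 s, in which the tool goes at most 50 mm and 8.59 degrees, less where a joint would pass 70% of its speed; a pose out of reach is approached as far as the arm can. A call with a gripper value outside its range is refused whole. The fingers move at their own pace and stop on an object; FORCE is the grip in N (left out, the last holds). Time passes only in rows, so rows that repeat a pose let the fingers close. It gives the time, the measured TCP pose, the force, the opening and the grip force at its end, in the units of the state.
- observe(): the state, without advancing time (a new reading comes with each control period).
- get_image(name): name is "scene" or "top"; returns (picture, depth): 400x640x3 uint8, red, green, blue; 400x640 float32, m along the optical axis (not along the pixel's ray), 0 where there is no reading.
- camera_params(name): a dict with "mtx" (3x3 intrinsics, pixels), "extrinsics" (4x4, takes a point from camera to world coordinates). Camera axes: x right, y down, z forward; pixel columns grow to the right and rows downward; lengths in m; the calibration is good to about 2 mm. A picture is of the moment at which its call begins. camera_params takes no time and is no camera call.
- close_job(): hands the job in; it is judged then, once.
The state is a dict: "time_s": time; "q": joint angles; "qvel": joint speeds; "joint_efforts": joint torques, N m; "position": TCP position; "tool_rot": TCP orientation; "ft_force": force on the tool from outside, world axes, zero at the start; "wrist_torque": the same for the moment, N m; "grip_width": finger opening in m; "gripper_force": force on a finger pad.
Only numpy, scipy, OpenCV 4.12 (cv2) and the standard library are available. Lean on these libraries where they do the work, as an engineer would, in place of code of your own. Each camera call takes 0.05 s, during which the arm holds its last target. There are 200 camera calls.

## Task

The pressure pot is finished and has to be made ready for opening. While all the clamps are still tight, vent it: push the red-balled valve lever all the way to the side with the copper-coloured silencer, keep it there for about three seconds, and let it spring back upright; never push it to the other (feed) side. Then turn all three black clamp knobs anticlockwise to their end stops so that their dogs are clear of the lid, leaving the lid lying in place and the white bottle, solvent tin and label roll where they are.

Things in the scene. Friction and masses are not known exactly. Their poses are not given: they have to be found in the camera images.
- pot: Small stainless pressure pot, 122 mm across, fixed with its hand valve on a grey base plate 140 x 230 mm. Origin: on the pot's upright axis, at the desk top. Its y axis points from the valve to the pot; the valve lever pivots at x = 0, y = -125, z = +91 mm. -x is the side of the valve with the copper-coloured silencer (vent), +x that with the steel hose tail (feed). The plate does not move.
- retort_stand: Fixed retort stand behind the pot: upright rod 0.47 m high about 7 mm from the origin in x, grey foot 130 x 200 mm, clamps, glassware and a ring at 0.25 and 0.40 m height, reaching 60 mm towards the robot from the rod. Tall: swing the arm past it close to the robot, not over it. Origin near the rod, at the desk top. (Behind the pot on the right, at x = 0.67, y = -0.48, a fixed bucket, about 0.2 m high.)
- heating_mantle: Fixed pale heating mantle left of the pot, a dome 283 mm across and 135 mm high; origin under its middle.
- lever (a joint): Valve lever, rad: 0 upright (centred, valve shut), grows as it leans to the silencer side (-x of the pot's frame), stop at +0.40; negative is the feed side (hose tail), stop at -0.40. A spring of 1 N m/rad brings it back upright when let go (about 5 N at the ball when fully over).
- lever_ball (a point): Centre of the red ball, 28 mm across, on top of the 9 mm thick lever, 75 mm above the pivot (so at z = 166 mm when upright). Axes turn with the lever; when upright they are parallel to the pot's axes.
- lid_center (a point): Centre of the loose round steel lid, 119 mm across, 10 mm thick, with a low black pull knob in its middle (34 mm across, up to z = 131 mm). It lies on the pot's red gasket on the pot's axis; its middle is 108 mm above the desk.
- knob_a (a joint): Turn of the clamp knob knob_a in rad: 0 is fully tight, with its dog pointing in over the lid; grows anticlockwise seen from above as it is undone; end stop at 1.45, where the dog points clear of the lid. Stays where it is left; needs about 0.1 N m.
- knob_a_grip (a point): Centre of the black wing grip of knob_a, at x = -64, y = -37 mm of the pot's frame (near side, next to the valve), on its upright turning axis. The grip is a bar 64 mm long (along the point's x axis, which turns with the knob), 18 mm wide and 24 mm high, its middle 147 mm above the desk; the steel dog under it (up to z = 124 mm) points along +x. The knob is captive and does not rise.
- knob_b (a joint): Turn of the clamp knob knob_b in rad: 0 is fully tight, with its dog pointing in over the lid; grows anticlockwise seen from above as it is undone; end stop at 1.45, where the dog points clear of the lid. Stays where it is left; needs about 0.1 N m.
- knob_b_grip (a point): Centre of the black wing grip of knob_b, at x = +64, y = -37 mm of the pot's frame (far side, next to the valve), on its upright turning axis. The grip is a bar 64 mm long (along the point's x axis, which turns with the knob), 18 mm wide and 24 mm high, its middle 147 mm above the desk; the steel dog under it (up to z = 124 mm) points along +x. The knob is captive and does not rise.
- knob_c (a joint): Turn of the clamp knob knob_c in rad: 0 is fully tight, with its dog pointing in over the lid; grows anticlockwise seen from above as it is undone; end stop at 1.45, where the dog points clear of the lid. Stays where it is left; needs about 0.1 N m.
- knob_c_grip (a point): Centre of the black wing grip of knob_c, at x = 0, y = +74 mm of the pot's frame (the side away from the valve), on its upright turning axis. The grip is a bar 64 mm long (along the point's x axis, which turns with the knob), 18 mm wide and 24 mm high, its middle 147 mm above the desk; the steel dog under it (up to z = 124 mm) points along +x. The knob is captive and does not rise.
- white_bottle: White round plastic bottle with an orange cap, 71 mm across, 161 mm high, standing; origin under its middle. Bystander.
- label_roll: Roll of cream labels, 73 x 86 mm, 62 mm high; origin under its middle. Bystander.
- solvent_tin: Flat brown tin with an orange label and a white cap, 53 x 82 mm, 124 mm high, standing; origin under its middle. Bystander.

How it is judged:
By the outcome, as a careful person would: the job done as asked, in the order asked, and still so for the second after the job is handed in, with the robot touching nothing.
It also fails if it takes over 64 s, if anything falls off the work surface, if the arm or the gripper's body presses on something with over 40 N, if the wrist force passes 120 N, or if a joint passes its speed limit or range.

## Working session

There is one attempt and no reset: what is moved stays moved. The work goes in short steps, Python scripts to look and compute and a shell command to move; the robot and the scene stay as the last step left them, time stands still between calls to the robot, and variables do not carry over. Pictures are saved under pics/ and viewed, at most 10 in all, crops included, and the job is handed in when it is done.

```bash
mkdir -p pics; ls; python3 - <<'E'
from rig import *
import cv2,numpy as np
print(tip_extent if not callable(tip_extent) else tip_extent()); s=observe();print(s)
for n in("scene","top"):
    p,d=get_image(n);cv2.imwrite(f"pics/{n}0.png",p[:,:,::-1]);np.savez(f"{n}0.npz",p=p,d=d)
    print(n,camera_params(n))
E
```

```text
pics
0.1734
{'time_s': 0.0, 'q': array([-8.47569549e+01,  2.18417498e+01,  7.43855355e+01, -1.64590421e-03,
        8.38561959e+01, -1.23363695e+01]), 'qvel': array([ 0.05255773,  0.03644756,  0.02946042, -0.01014984, -0.00694056,
        0.00535048]), 'joint_efforts': array([ 1.59162038e-03, -4.48457623e+01, -2.31277478e+01, -9.15543251e-05,
        4.75447567e-03,  2.42672357e-06]), 'position': array([ 0.16610119, -0.52427494,  0.40409986]), 'tool_rot': array([[ 9.53298331e-01,  3.02030240e-01, -1.61585617e-04],
       [ 3.02030150e-01, -9.53297273e-01,  1.44831495e-03],
       [ 2.83395784e-04, -1.42947995e-03, -9.99998938e-01]]), 'ft_force': array([ 0.1425297 , -0.16000919, -0.06922401]), 'wrist_torque': array([ 0.01144978,  0.01524444, -0.04049218]), 'gripper_force': 0.0, 'grip_width': 0.08531703554189247}
scene {'mtx': array([[448.5368037 ,   0.        , 321.01606722],
       [  0.        , 448.5368037 , 196.69477452],
       [  0.        ,   0.        ,   1.        ]]), 'extrinsics': array([[ 0.69291679, -0.4066849 ,  0.59537695, -0.5574239 ],
       [-0.7210159 , -0.39260353,  0.57096281, -1.0672718 ],
       [ 0.00154514, -0.82490597, -0.56526786,  1.19837607],
       [ 0.        ,  0.        ,  0.        ,  1.        ]])}
top {'mtx': array([[423.66678924,   0.        , 318.08755312],
       [  0.        , 423.66678924, 208.04624461],
       [  0.        ,   0.        ,   1.        ]]), 'extrinsics': array([[-0.01160624, -0.98075652,  0.19488957,  0.22043462],
       [-0.99988242,  0.01333649,  0.00756825, -0.03011516],
       [-0.01002175, -0.19477882, -0.98079599,  1.78019833],
       [ 0.        ,  0.        ,  0.        ,  1.        ]])}
```

View pics/scene0.png

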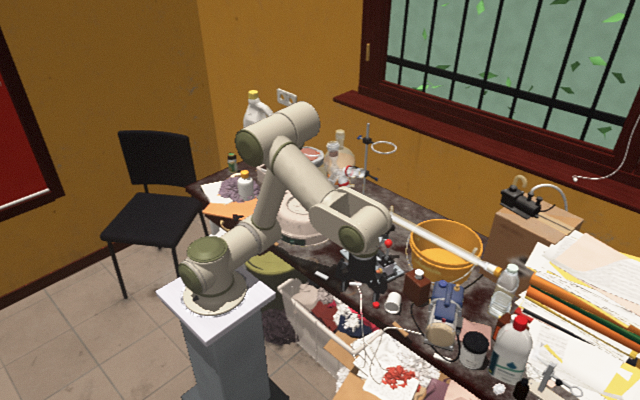

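View pics/top0.png

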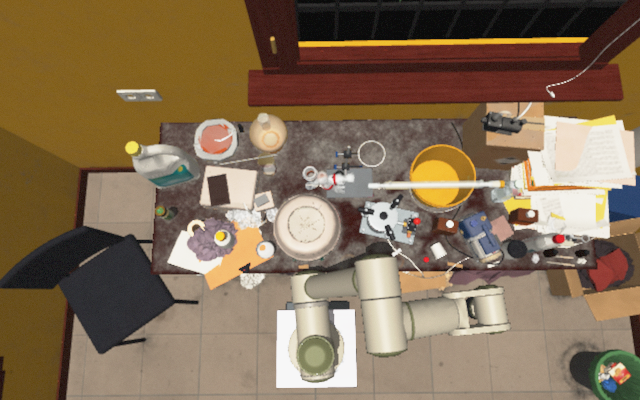

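The scene camera's view of the pot is partly blocked by the arm. In the top view the pot is at about (385,215), with the valve to its right at about (412,225). Next I'll zoom in.

```bash
cat > h.py <<'E'
import numpy as np,cv2
from rig import camera_params
def ray(n,u,v,z):
    c=camera_params(n);T=c["extrinsics"];r=T[:3,:3]@np.linalg.solve(c["mtx"],[u,v,1.]);o=T[:3,3]
    return o+r*(z-o[2])/r[2]
def proj(n,P):
    c=camera_params(n);T=c["extrinsics"];q=c["mtx"]@(T[:3,:3].T@(np.array(P)-T[:3,3]));return q[:2]/q[2]
E
python3 - <<'E'
from h import *
p=np.load("top0.npz")["p"];d=np.load("top0.npz")["d"]
c=p[185:285,345:465,::-1];cv2.imwrite("pics/c0.png",cv2.resize(c,None,fx=6,fy=6,interpolation=cv2.INTER_CUBIC))
hsv=cv2.cvtColor(p,cv2.COLOR_RGB2HSV)
m=((hsv[...,0]<8)|(hsv[...,0]>172))&(hsv[...,1]>150)&(hsv[...,2]>90)
n,l,s,ce=cv2.connectedComponentsWithStats(m[185:285,345:465].astype(np.uint8))
for i in range(1,n): 
    u,v=ce[i]+[345,185];print(s[i,4],u,v,ray("top",u,v,.166), ray("top",u,v,1.78-0))if s[i,4]>3 else 0
E
```

```text
39 416.12820512820514 220.66666666666666 [ 0.48647879 -0.39479629  0.166     ] [ 0.22046731 -0.03015997  1.78      ]
25 425.8 259.08 [ 0.33875636 -0.42297461  0.166     ] [ 0.22044916 -0.03016343  1.78      ]
```

View pics/c0.png

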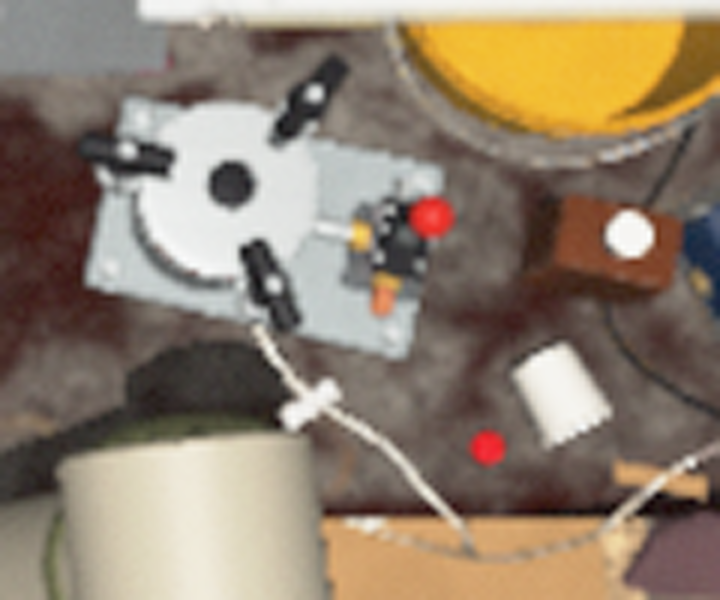

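The crop shows the pot clearly. The lid knob is at crop (232,184), wing knobs A at (270,284), B at (312,92) and C at (125,156), and the red ball at (432,217). The copper silencer is at (383,298), towards the robot. Next I'll fit the pot's pose.

```bash
python3 - <<'E'
from h import *
d=np.load("top0.npz")["d"]
px=lambda u,v:((u+.5)/6-.5+345,(v+.5)/6-.5+185)
# name: crop px, height, pot xy
D=[((232,184),.131,(0,0)),((271,284),.160,(-64,-37)),((313,92),.160,(64,-37)),((126,156),.160,(0,74)),((432,217),.170,(0,-125))]
W=[];M=[]
for (c,z,m) in D:
    u,v=px(*c);w=ray("top",u,v,z);W.append(w[:2]);M.append(np.array(m)/1e3)
    T=camera_params("top");K=T["mtx"];dd=d[int(round(v)),int(round(u))]
    P=T["extrinsics"]@np.r_[np.linalg.inv(K)@[u,v,1]*dd,1];print(w,P[:3])
W=np.array(W);M=np.array(M)
a=W-W.mean(0);b=M-M.mean(0)
th=np.arctan2((b[:,0]*a[:,1]-b[:,1]*a[:,0]).sum(),(a*b).sum())
R=np.array([[np.cos(th),-np.sin(th)],[np.sin(th),np.cos(th)]]);t=W.mean(0)-R@M.mean(0)
print(np.degrees(th),t,"res mm",(W-(M@R.T+t))*1e3)
for n,m in zip("lid a b c ball".split(),M):print(n,R@m+t,np.hypot(*(R@m+t)))
E
```

```text
[ 0.51563625 -0.27439177  0.131     ] [ 0.51502798 -0.27388843  0.13439824]
[ 0.44495149 -0.29237068  0.16      ] [ 0.44444821 -0.29178282  0.16363179]
[ 0.57057529 -0.32527773  0.16      ] [ 0.57042656 -0.32515236  0.16068818]
[ 0.52980327 -0.20224851  0.16      ] [ 0.52925879 -0.20194556  0.16285151]
[ 0.48547197 -0.39561915  0.17      ] [ 0.48417584 -0.39383169  0.17787449]
-13.423435011071092 [ 0.5150913  -0.27366454] res mm [[ 0.5449559  -0.72722762]
 [ 0.70116389  2.42572822]
 [ 1.82179724 -0.76666294]
 [-2.46681292 -0.56236065]
 [-0.6011041  -0.369477  ]]
lid [ 0.5150913  -0.27366454] 0.5832763740226043
a [ 0.44425032 -0.29479641] 0.5331634570845883
b [ 0.56875349 -0.32451107] 0.6548190336086032
c [ 0.53227009 -0.20168615] 0.5692000937564721
ball [ 0.48607308 -0.39524967] 0.6264896952254422
```

```bash
python3 - <<'E'
from h import *
T=camera_params("top");d=np.load("top0.npz")["d"]
def P(u,v): return (T["extrinsics"]@np.r_[np.linalg.inv(T["mtx"])@[u,v,1]*d[v,u],1])[:3].round(3)
for u in (372,380,390,400,420,440,460,480,500): print(u,[P(u,v).tolist() for v in (183,185,187)])
for uv in [(371,141),(371,165),(345,153),(345,163),(330,180),(318,180),(310,172),(340,180),(360,168),(437,250),(447,225),(410,190)]:print(uv,P(*uv))
E
```

```text
372 [[0.642, -0.232, 0.154], [0.631, -0.231, 0.162], [0.621, -0.229, 0.17]]
380 [[0.637, -0.261, 0.169], [0.628, -0.26, 0.175], [0.622, -0.261, 0.164]]
390 [[0.63, -0.296, 0.196], [0.625, -0.297, 0.185], [0.62, -0.299, 0.172]]
400 [[0.637, -0.34, 0.168], [0.627, -0.339, 0.172], [0.621, -0.339, 0.166]]
420 [[0.636, -0.419, 0.165], [0.626, -0.416, 0.172], [0.62, -0.418, 0.164]]
440 [[0.633, -0.494, 0.174], [0.627, -0.496, 0.166], [0.617, -0.494, 0.173]]
460 [[0.633, -0.574, 0.169], [0.624, -0.571, 0.174], [0.618, -0.574, 0.164]]
480 [[0.626, -0.644, 0.19], [0.623, -0.65, 0.171], [0.616, -0.651, 0.166]]
500 [[0.63, -0.728, 0.172], [0.622, -0.728, 0.17], [0.617, -0.733, 0.158]]
(371, 141) [ 0.725 -0.203  0.402]
(371, 165) [ 0.762 -0.249  0.002]
(345, 153) [ 0.68  -0.113  0.414]
(345, 163) [ 0.678 -0.118  0.306]
(330, 180) [ 0.624 -0.063  0.276]
(318, 180) [ 0.628 -0.019  0.264]
(310, 172) [0.642 0.009 0.32 ]
(340, 180) [ 0.618 -0.099  0.294]
(360, 168) [ 0.752 -0.202 -0.006]
(437, 250) [ 0.383 -0.498  0.053]
(447, 225) [ 0.474 -0.524  0.128]
(410, 190) [ 0.625 -0.393  0.097]
```

```bash
python3 -m creep '[{"jaw":1,"travel":[45,15,0],"roll":-0.1},{"jaw":1,"travel":[90,30,0],"roll":-0.2},{"jaw":1,"travel":[135,44,0],"roll":-0.3},{"jaw":1,"travel":[180,58,0],"roll":-0.4},{"jaw":1,"travel":[225,72,0],"roll":-0.5},{"jaw":1,"travel":[270,87,0],"roll":-0.54},{"jaw":1,"travel":[315,102,0],"roll":-0.54},{"jaw":1,"travel":[345,110,0],"roll":-0.54},{"jaw":1,"travel":[367,118,0],"roll":-0.54},{"jaw":1,"travel":[367,118,0],"roll":-0.54},{"jaw":1,"travel":[367,118,0],"roll":-0.54}]' 40
```

```text
time_s: 1.2
position: [0.5331, -0.4062, 0.4041]
tool_rot: [[0.973, -0.23, -0.001], [-0.23, -0.973, 0.001], [-0.001, -0.0, -1.0]]
ft_force: [-0.3, 0.4, 0.2]
grip_width: 0.0003
gripper_force: 0.0
```

```bash
python3 -m creep '[{"jaw":1,"travel":[0,0,-40],"roll":0},{"jaw":1,"travel":[0,0,-70],"roll":0},{"jaw":1,"travel":[0,0,-84],"roll":0},{"jaw":1,"travel":[0,0,-84],"roll":0}]'
python3 - <<'E'
from h import *
from rig import *
p,d=get_image("scene");q,_=get_image("top")
u,v=proj("scene",(.5,-.38,.15)).astype(int);print(u,v,proj("scene",(.486,-.395,.166)))
c=p[max(v-60,0):v+60,u-60:u+60,::-1];e=q[170:270,355:475,::-1]
cv2.imwrite("pics/c1.png",np.hstack([cv2.resize(c,(480,480),interpolation=2),cv2.resize(e[:,20:],(300,300),interpolation=2).repeat(1,0) if 0 else cv2.copyMakeBorder(cv2.resize(e[:,20:],(300,300),interpolation=2),0,180,0,0,0)]))
E
```

```text
time_s: 1.6
position: [0.5319, -0.4069, 0.3185]
tool_rot: [[0.973, -0.233, -0.003], [-0.233, -0.973, 0.003], [-0.004, -0.003, -1.0]]
ft_force: [-0.2, -1.0, -0.2]
grip_width: 0.0001
gripper_force: 0.0
386 242 [387.84367297 242.80994305]
```

View pics/c1.png

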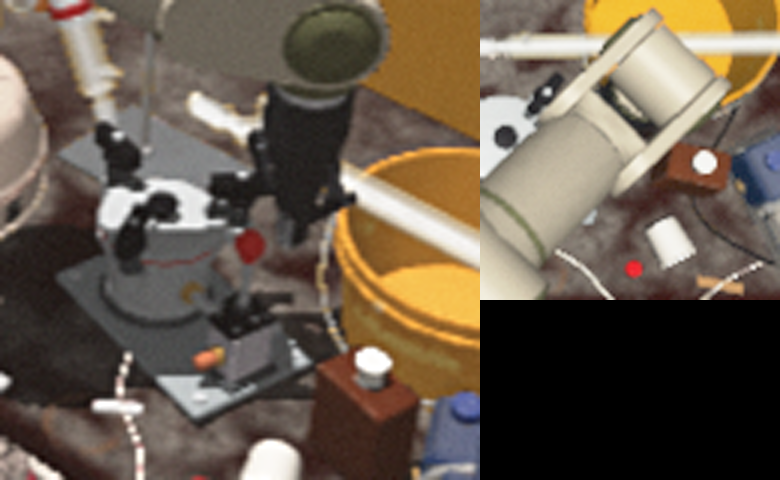

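The closed fingers stand just behind the red ball, which is at crop (250,245). That agrees with the predicted position, so I'll start pushing towards the silencer.

```bash
python3 -m creep '[{"jaw":1,"travel":[-10,2,0],"roll":0},{"jaw":1,"travel":[-19,5,0],"roll":0},{"jaw":1,"travel":[-25,6,0],"roll":0},{"jaw":1,"travel":[-30,7,0],"roll":0},{"jaw":1,"travel":[-35,8,0],"roll":0},{"jaw":1,"travel":[-40,10,0],"roll":0},{"jaw":1,"travel":[-44,10.5,0],"roll":0},{"jaw":1,"travel":[-44,10.5,0],"roll":0}]'; python3 -m creep '[{"jaw":1,"travel":[-2,0.5,0],"roll":0},{"jaw":1,"travel":[-4,1,0],"roll":0},{"jaw":1,"travel":[-4,1,0],"roll":0}]'
```

```text
time_s: 2.5
position: [0.4889, -0.3958, 0.321]
tool_rot: [[0.973, -0.231, 0.001], [-0.231, -0.973, -0.0], [0.001, 0.0, -1.0]]
ft_force: [3.0, -0.9, 2.3]
grip_width: 0.0
gripper_force: 1.6
time_s: 2.8
position: [0.485, -0.3948, 0.3207]
tool_rot: [[0.973, -0.231, 0.0], [-0.231, -0.973, -0.0], [0.0, 0.0, -1.0]]
ft_force: [3.5, -2.1, 1.1]
grip_width: -0.0001
gripper_force: 2.0
```

```bash
python3 -m creep '[{"jaw":1,"travel":[-2,0.5,0],"roll":0},{"jaw":1,"travel":[-3,0.7,0],"roll":0},{"jaw":1,"travel":[-3,0.7,0],"roll":0}]'; python3 -m creep '[{"jaw":1,"travel":[-2,0.5,0],"roll":0},{"jaw":1,"travel":[-3,0.7,0],"roll":0},{"jaw":1,"travel":[-3,0.7,0],"roll":0}]'
python3 - <<'E'
from h import *
from rig import *
p,d=get_image("scene");hsv=cv2.cvtColor(p,cv2.COLOR_RGB2HSV)
cv2.imwrite("pics/c2.png",cv2.resize(p[210:280,350:440,::-1],None,fx=6,fy=6,interpolation=2))
m=(((hsv[...,0]<8)|(hsv[...,0]>172))&(hsv[...,1]>150)&(hsv[...,2]>70)).astype(np.uint8)
n,l,s,c=cv2.connectedComponentsWithStats(m)
B=np.array([.486,-.395])
for i in range(1,n):
    if 340<c[i][0]<420 and 200<c[i][1]<280 and s[i,4]>3:print(s[i],c[i])
for a in (0,.2,.3,.35,.4):print(a,proj("scene",np.r_[B+75e-3*np.sin(a)*np.array([-.973,.232]),.091+.075*np.cos(a)]))
E
```

```text
time_s: 3.1
position: [0.4821, -0.3941, 0.3203]
tool_rot: [[0.973, -0.231, -0.0], [-0.231, -0.973, 0.0], [-0.0, -0.0, -1.0]]
ft_force: [5.3, -2.4, -2.1]
grip_width: 0.0003
gripper_force: 2.5
time_s: 3.4
position: [0.4794, -0.3935, 0.3199]
tool_rot: [[0.973, -0.231, 0.001], [-0.231, -0.973, 0.0], [0.001, -0.001, -1.0]]
ft_force: [7.9, -3.5, -4.9]
grip_width: -0.0003
gripper_force: 4.3
[378 244   8   7  42] [381.64285714 246.88095238]
[411 273   4   6   9] [412.66666667 274.77777778]
0 [387.84367297 242.80994305]
0.2 [384.53538611 244.61499118]
0.3 [382.88835966 245.74367764]
0.35 [382.07453336 246.35972349]
0.4 [381.27016253 247.00809861]
```

View pics/c2.png

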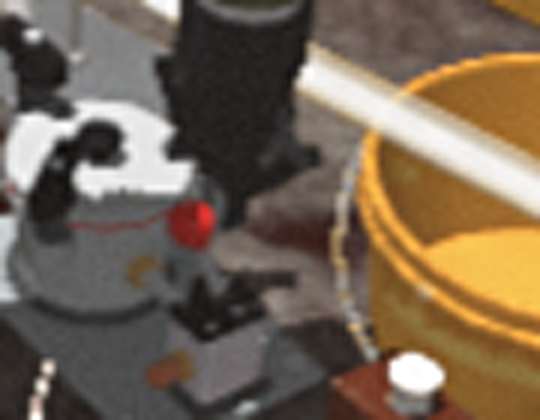

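The ball is at crop (193,222), or image (381.6,246.9), which puts the lever at about 0.38 rad. I'll push until the force shows it is on the stop.

```bash
python3 -m creep '[{"jaw":1,"travel":[-2,0.5,0],"roll":0},{"jaw":1,"travel":[-3,0.7,0],"roll":0},{"jaw":1,"travel":[-3,0.7,0],"roll":0}]';python3 -m creep '[{"jaw":1,"travel":[-1,0.2,0],"roll":0},{"jaw":1,"travel":[-2,0.5,0],"roll":0},{"jaw":1,"travel":[-2,0.5,0],"roll":0}]'
```

```text
time_s: 3.75
position: [0.4779, -0.393, 0.3201]
tool_rot: [[0.973, -0.231, 0.007], [-0.231, -0.973, -0.002], [0.008, 0.001, -1.0]]
ft_force: [22.0, -6.2, -10.3]
grip_width: -0.0
gripper_force: 11.3
time_s: 4.05
position: [0.477, -0.3927, 0.3201]
tool_rot: [[0.973, -0.23, 0.012], [-0.23, -0.973, -0.004], [0.012, 0.001, -1.0]]
ft_force: [30.4, -8.5, -13.6]
grip_width: 0.0001
gripper_force: 16.1
```

The lever is on the stop. I'll ease off slightly and hold for three seconds.

```bash
R='{"jaw":1,"travel":[2,-0.5,0],"roll":0}'; python3 -m creep '[{"jaw":1,"travel":[2,-0.5,0],"roll":0},{"jaw":1,"travel":[2,-0.5,0],"roll":0},{"jaw":1,"travel":[2,-0.5,0],"roll":0},{"jaw":1,"travel":[2,-0.5,0],"roll":0},{"jaw":1,"travel":[2,-0.5,0],"roll":0},{"jaw":1,"travel":[2,-0.5,0],"roll":0},{"jaw":1,"travel":[2,-0.5,0],"roll":0},{"jaw":1,"travel":[2,-0.5,0],"roll":0},{"jaw":1,"travel":[2,-0.5,0],"roll":0},{"jaw":1,"travel":[2,-0.5,0],"roll":0},{"jaw":1,"travel":[2,-0.5,0],"roll":0},{"jaw":1,"travel":[2,-0.5,0],"roll":0}]'; python3 -m creep '[{"jaw":1,"travel":[0,0,0],"roll":0},{"jaw":1,"travel":[0,0,0],"roll":0},{"jaw":1,"travel":[0,0,0],"roll":0},{"jaw":1,"travel":[0,0,0],"roll":0},{"jaw":1,"travel":[0,0,0],"roll":0},{"jaw":1,"travel":[0,0,0],"roll":0},{"jaw":1,"travel":[0,0,0],"roll":0},{"jaw":1,"travel":[0,0,0],"roll":0},{"jaw":1,"travel":[0,0,0],"roll":0},{"jaw":1,"travel":[0,0,0],"roll":0},{"jaw":1,"travel":[0,0,0],"roll":0},{"jaw":1,"travel":[0,0,0],"roll":0}]';python3 -m creep '[{"jaw":1,"travel":[0,0,0],"roll":0},{"jaw":1,"travel":[0,0,0],"roll":0},{"jaw":1,"travel":[0,0,0],"roll":0},{"jaw":1,"travel":[0,0,0],"roll":0},{"jaw":1,"travel":[0,0,0],"roll":0},{"jaw":1,"travel":[0,0,0],"roll":0}]'
```

```text
time_s: 5.25
position: [0.478, -0.393, 0.3201]
tool_rot: [[0.973, -0.23, 0.007], [-0.23, -0.973, -0.002], [0.008, 0.001, -1.0]]
ft_force: [21.6, -6.7, -9.8]
grip_width: -0.0002
gripper_force: 11.2
time_s: 6.45
position: [0.478, -0.393, 0.3201]
tool_rot: [[0.973, -0.231, 0.007], [-0.23, -0.973, -0.002], [0.008, 0.001, -1.0]]
ft_force: [21.0, -6.3, -10.1]
grip_width: -0.0004
gripper_force: 11.2
time_s: 7.05
position: [0.478, -0.393, 0.32]
tool_rot: [[0.973, -0.231, 0.007], [-0.231, -0.973, -0.002], [0.008, 0.001, -1.0]]
ft_force: [21.0, -7.1, -10.0]
grip_width: -0.0002
gripper_force: 11.2
```

```bash
python3 -m creep '[{"jaw":1,"travel":[4,-1,0],"roll":0},{"jaw":1,"travel":[8,-2,0],"roll":0},{"jaw":1,"travel":[12,-3,0],"roll":0},{"jaw":1,"travel":[16,-4,0],"roll":0},{"jaw":1,"travel":[20,-5,0],"roll":0},{"jaw":1,"travel":[24,-6,0],"roll":0},{"jaw":1,"travel":[28,-7,0],"roll":0},{"jaw":1,"travel":[31,-7.5,0],"roll":0},{"jaw":1,"travel":[34,-8,0],"roll":0},{"jaw":1,"travel":[38,-9,0],"roll":0},{"jaw":1,"travel":[45,-11,0],"roll":0},{"jaw":1,"travel":[54,-13,0],"roll":0}]';python3 -m creep '[{"jaw":1,"travel":[0,0,40],"roll":0},{"jaw":1,"travel":[0,0,80],"roll":0},{"jaw":1,"travel":[0,0,80],"roll":0}]'
```

```text
time_s: 8.25
position: [0.5306, -0.4059, 0.3208]
tool_rot: [[0.973, -0.231, -0.0], [-0.231, -0.973, -0.0], [-0.0, 0.0, -1.0]]
ft_force: [0.2, 0.0, 0.9]
grip_width: 0.0003
gripper_force: 0.0
time_s: 8.55
position: [0.5306, -0.4056, 0.4069]
tool_rot: [[0.973, -0.231, 0.007], [-0.231, -0.973, -0.008], [0.009, 0.006, -1.0]]
ft_force: [-0.0, -0.4, 0.4]
grip_width: 0.0001
gripper_force: 0.0
```

```bash
python3 -m creep '[{"jaw":0,"travel":[19,40,0],"roll":-0.15},{"jaw":0,"travel":[38,81,0],"roll":-0.3},{"jaw":0,"travel":[38,81,0],"roll":-0.45},{"jaw":0,"travel":[38,81,0],"roll":-0.524},{"jaw":0,"travel":[38,81,0],"roll":-0.524},{"jaw":0,"travel":[38,81,0],"roll":-0.524}]'
python3 - <<'E'
from rig import *
import cv2
from h import *
p,d=get_image("scene");hsv=cv2.cvtColor(p,cv2.COLOR_RGB2HSV)
m=(((hsv[...,0]<8)|(hsv[...,0]>172))&(hsv[...,1]>150)&(hsv[...,2]>70)).astype(np.uint8)
n,l,s,c=cv2.connectedComponentsWithStats(m)
for i in range(1,n):
    if 340<c[i][0]<420 and 200<c[i][1]<280 and s[i,4]>3:print(s[i],c[i])
E
```

```text
time_s: 9.15
position: [0.5683, -0.3248, 0.4003]
tool_rot: [[0.728, -0.685, -0.0], [-0.685, -0.728, 0.0], [-0.0, 0.0, -1.0]]
ft_force: [0.4, 0.0, -0.1]
grip_width: 0.0426
gripper_force: 0.0
[385 239   7   9  49] [387.87755102 242.7755102 ]
[411 271   4   6  11] [412.36363636 272.90909091]
```

The lever is back upright, with the ball at (387.9,242.8). Now lower onto knob B.

```bash
python3 -m creep '[{"jaw":0,"travel":[0,0,-40],"roll":0},{"jaw":0,"travel":[0,0,-75],"roll":0},{"jaw":0,"travel":[0,0,-94],"roll":0},{"jaw":0,"travel":[0,0,-94],"roll":0}]';python3 -m creep '[{"jaw":1,"travel":[0,0,0],"roll":0},{"jaw":1,"travel":[0,0,0],"roll":0},{"jaw":1,"travel":[0,0,0],"roll":0},{"jaw":1,"travel":[0,0,0],"roll":0},{"jaw":1,"travel":[0,0,0],"roll":0}]' 40
```

```text
time_s: 9.6
position: [0.5678, -0.3249, 0.3036]
tool_rot: [[0.727, -0.686, -0.005], [-0.686, -0.727, 0.004], [-0.006, 0.0, -1.0]]
ft_force: [-0.7, -0.0, 0.2]
grip_width: 0.0425
gripper_force: 0.0
time_s: 10.1
position: [0.568, -0.3251, 0.3078]
tool_rot: [[0.727, -0.687, 0.001], [-0.687, -0.727, -0.002], [0.002, 0.001, -1.0]]
ft_force: [-3.6, -2.4, 2.7]
grip_width: 0.0258
gripper_force: 40.4
```

```bash
python3 - <<'E'
from h import *
from rig import *
s=observe();print(s["wrist_torque"],s["ft_force"],s["grip_width"])
p,d=get_image("scene");u,v=proj("scene",(.55,-.3,.15)).astype(int)
q,_=get_image("top")
cv2.imwrite("pics/c3.png",np.hstack([cv2.resize(p[v-40:v+40,u-50:u+30,::-1],(480,480),interpolation=2),cv2.resize(q[190:260,355:403,::-1],(320,480),interpolation=2)]))
E
```

```text
[-0.57716157  0.61729203 -0.04779932] [-3.62634764 -2.40355073  2.71713799] 0.025760432947911704
```

View pics/c3.png

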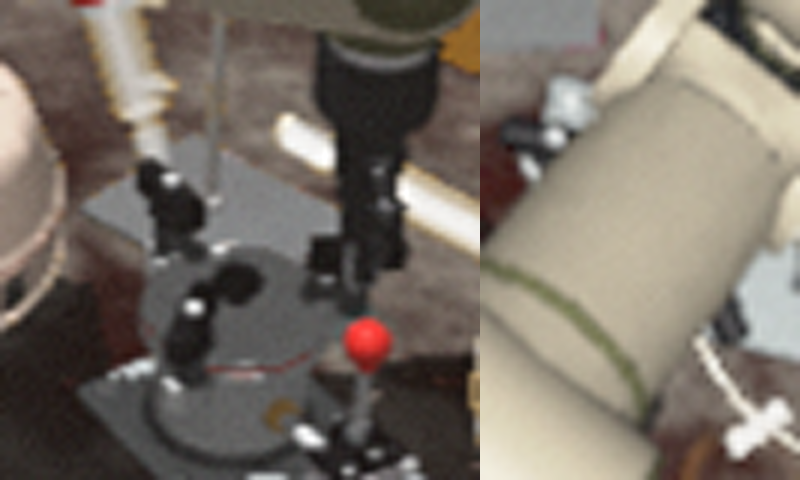

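The fingers straddle knob B at about (370,230) in the left crop and the wrist loads are small. I'll turn it part-way and check the torque.

```bash
python3 -m creep '[{"jaw":1,"travel":[0,0,0],"roll":0.1},{"jaw":1,"travel":[0,0,0],"roll":0.2},{"jaw":1,"travel":[0,0,0],"roll":0.3},{"jaw":1,"travel":[0,0,0],"roll":0.4},{"jaw":1,"travel":[0,0,0],"roll":0.5},{"jaw":1,"travel":[0,0,0],"roll":0.5}]' 60;  python3 - <<'E'
from rig import *
s=observe();print(s["wrist_torque"])
E
python3 -m creep '[{"jaw":1,"travel":[0,0,0],"roll":0.1},{"jaw":1,"travel":[0,0,0],"roll":0.2},{"jaw":1,"travel":[0,0,0],"roll":0.3},{"jaw":1,"travel":[0,0,0],"roll":0.4},{"jaw":1,"travel":[0,0,0],"roll":0.5},{"jaw":1,"travel":[0,0,0],"roll":0.6},{"jaw":1,"travel":[0,0,0],"roll":0.7},{"jaw":1,"travel":[0,0,0],"roll":0.8},{"jaw":1,"travel":[0,0,0],"roll":0.8}]'
python3 - <<'E'
from rig import *
s=observe();print(s["wrist_torque"])
E
```

```text
time_s: 10.8
position: [0.5681, -0.3248, 0.3079]
tool_rot: [[0.967, -0.253, 0.001], [-0.253, -0.967, -0.001], [0.002, 0.001, -1.0]]
ft_force: [-3.4, -2.7, 6.6]
grip_width: 0.0252
gripper_force: 58.9
[-0.40943464  0.70933724  0.05434976]
time_s: 11.7
position: [0.5681, -0.3245, 0.3079]
tool_rot: [[0.856, 0.517, 0.001], [0.517, -0.856, -0.0], [0.001, 0.001, -1.0]]
ft_force: [-4.1, -0.3, 6.7]
grip_width: 0.0251
gripper_force: 59.2
[0.00080451 0.73894661 0.07987727]
```

```bash
for i in 1; do python3 -m creep '[{"jaw":1,"travel":[0,0,0],"roll":0.08},{"jaw":1,"travel":[0,0,0],"roll":0.15},{"jaw":1,"travel":[0,0,0],"roll":0.15}]'; done;  python3 - <<'E'
from rig import *
s=observe();print(s["wrist_torque"])
E
python3 -m creep '[{"jaw":1,"travel":[0,0,0],"roll":0.05},{"jaw":1,"travel":[0,0,0],"roll":0.1},{"jaw":1,"travel":[0,0,0],"roll":0.1}]'
python3 - <<'E'
from rig import *
s=observe();print(s["wrist_torque"])
E
```

```text
time_s: 12.0
position: [0.568, -0.3245, 0.3078]
tool_rot: [[0.771, 0.637, 0.001], [0.637, -0.771, 0.0], [0.001, 0.001, -1.0]]
ft_force: [-4.4, 0.3, 6.7]
grip_width: 0.0251
gripper_force: 59.4
[ 0.1036985   0.79112389 -0.67297747]
time_s: 12.3
position: [0.5687, -0.3235, 0.3079]
tool_rot: [[0.702, 0.712, 0.003], [0.712, -0.702, 0.002], [0.003, 0.001, -1.0]]
ft_force: [0.7, 5.8, 7.6]
grip_width: 0.0246
gripper_force: 58.6
[ 0.84780863 -0.18986862 -0.25600581]
```

The jump in torque shows knob B is at its stop. Release and lift.

```bash
python3 -m creep '[{"jaw":0,"travel":[0,0,0],"roll":0},{"jaw":0,"travel":[0,0,0],"roll":0},{"jaw":0,"travel":[0,0,0],"roll":0},{"jaw":0,"travel":[0,0,40],"roll":0},{"jaw":0,"travel":[0,0,80],"roll":0},{"jaw":0,"travel":[0,0,90],"roll":0},{"jaw":0,"travel":[0,0,90],"roll":0}]'
```

```text
time_s: 13.0
position: [0.568, -0.3247, 0.3984]
tool_rot: [[0.702, 0.712, 0.003], [0.712, -0.702, -0.002], [0.0, 0.004, -1.0]]
ft_force: [-0.4, -0.4, -0.4]
grip_width: 0.0426
gripper_force: 0.0
```

```bash
python3 -m creep '[{"jaw":0,"travel":[-40,10,0],"roll":-0.14},{"jaw":0,"travel":[-80,20,0],"roll":-0.28},{"jaw":0,"travel":[-124,30,0],"roll":-0.42},{"jaw":0,"travel":[-124,30,0],"roll":-0.503},{"jaw":0,"travel":[-124,30,0],"roll":-0.503},{"jaw":0,"travel":[-124,30,0],"roll":-0.503}]'
python3 - <<'E'
from h import *
from rig import *
p,d=get_image("scene");u,v=proj("scene",(.5,-.3,.15)).astype(int)
cv2.imwrite("pics/c4.png",cv2.resize(p[v-40:v+40,u-50:u+50,::-1],(750,600),interpolation=2))
E
```

```text
time_s: 13.6
position: [0.4444, -0.2949, 0.3958]
tool_rot: [[0.958, 0.288, -0.001], [0.288, -0.958, 0.001], [-0.0, -0.001, -1.0]]
ft_force: [-0.2, 0.1, 0.5]
grip_width: 0.0425
gripper_force: 0.0
```

View pics/c4.png

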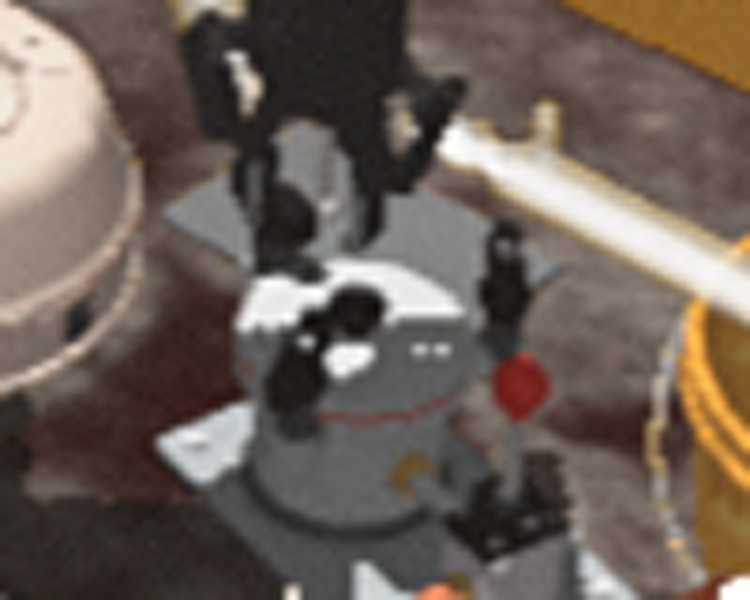

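Knob B, at crop (505,270), has turned, the lever at (520,385) is upright, and the lid is in place. Next is knob A, at (300,365).

```bash
python3 -m creep '[{"jaw":0,"travel":[0,0,-40],"roll":0},{"jaw":0,"travel":[0,0,-75],"roll":0},{"jaw":0,"travel":[0,0,-90],"roll":0},{"jaw":0,"travel":[0,0,-90],"roll":0}]';python3 -m creep '[{"jaw":1,"travel":[0,0,0],"roll":0},{"jaw":1,"travel":[0,0,0],"roll":0},{"jaw":1,"travel":[0,0,0],"roll":0},{"jaw":1,"travel":[0,0,0],"roll":0},{"jaw":1,"travel":[0,0,0],"roll":0}]' 60; python3 - <<'E'
from rig import *
s=observe();print(s["wrist_torque"])
E
```

```text
time_s: 14.05
position: [0.4445, -0.2947, 0.3041]
tool_rot: [[0.958, 0.287, -0.004], [0.287, -0.958, 0.004], [-0.002, -0.005, -1.0]]
ft_force: [-0.1, 0.5, -0.6]
grip_width: 0.0424
gripper_force: 0.0
time_s: 14.55
position: [0.4442, -0.2941, 0.3074]
tool_rot: [[0.958, 0.287, 0.0], [0.287, -0.958, 0.002], [0.001, -0.001, -1.0]]
ft_force: [-0.9, 4.6, -1.9]
grip_width: 0.0257
gripper_force: 59.2
[0.94853123 0.04650762 0.02242114]
```

```bash
python3 -m creep '[{"jaw":1,"travel":[0,0,0],"roll":0.12},{"jaw":1,"travel":[0,0,0],"roll":0.24},{"jaw":1,"travel":[0,0,0],"roll":0.36},{"jaw":1,"travel":[0,0,0],"roll":0.48},{"jaw":1,"travel":[0,0,0],"roll":0.6},{"jaw":1,"travel":[0,0,0],"roll":0.72},{"jaw":1,"travel":[0,0,0],"roll":0.84},{"jaw":1,"travel":[0,0,0],"roll":0.96},{"jaw":1,"travel":[0,0,0],"roll":1.08},{"jaw":1,"travel":[0,0,0],"roll":1.2},{"jaw":1,"travel":[0,0,0],"roll":1.3},{"jaw":1,"travel":[0,0,0],"roll":1.3}]'; python3 - <<'E'
from rig import *
s=observe();print(s["wrist_torque"])
E
python3 -m creep '[{"jaw":1,"travel":[0,0,0],"roll":0.08},{"jaw":1,"travel":[0,0,0],"roll":0.15},{"jaw":1,"travel":[0,0,0],"roll":0.19},{"jaw":1,"travel":[0,0,0],"roll":0.19}]'
python3 - <<'E'
from rig import *
s=observe();print(s["wrist_torque"])
E
```

```text
time_s: 15.75
position: [0.4438, -0.2937, 0.3073]
tool_rot: [[-0.023, 1.0, -0.002], [1.0, 0.023, 0.003], [0.003, -0.002, -1.0]]
ft_force: [-5.6, 7.1, 1.2]
grip_width: 0.0252
gripper_force: 59.8
[1.39137382 0.78693319 0.0912596 ]
time_s: 16.15
position: [0.4438, -0.2945, 0.3074]
tool_rot: [[-0.208, 0.978, -0.001], [0.978, 0.208, 0.001], [0.001, -0.001, -1.0]]
ft_force: [-5.6, 2.2, 0.1]
grip_width: 0.0249
gripper_force: 59.0
[ 0.44405405  0.90846003 -0.45437987]
```

```bash
python3 -m creep '[{"jaw":0,"travel":[0,0,0],"roll":0},{"jaw":0,"travel":[0,0,0],"roll":0},{"jaw":0,"travel":[0,0,0],"roll":0},{"jaw":0,"travel":[0,0,45],"roll":0},{"jaw":0,"travel":[0,0,90],"roll":0},{"jaw":0,"travel":[30,30,90],"roll":-0.13},{"jaw":0,"travel":[60,60,90],"roll":-0.26},{"jaw":0,"travel":[88,93,90],"roll":-0.4},{"jaw":0,"travel":[88,93,90],"roll":-0.443},{"jaw":0,"travel":[88,93,90],"roll":-0.443},{"jaw":0,"travel":[88,93,90],"roll":-0.443}]'
```

```text
time_s: 17.25
position: [0.532, -0.202, 0.3969]
tool_rot: [[0.231, 0.973, 0.0], [0.973, -0.231, -0.0], [-0.0, 0.0, -1.0]]
ft_force: [0.9, -0.3, 0.7]
grip_width: 0.0427
gripper_force: 0.0
```

```bash
python3 -m creep '[{"jaw":0,"travel":[0,0,-40],"roll":0},{"jaw":0,"travel":[0,0,-75],"roll":0},{"jaw":0,"travel":[0,0,-90],"roll":0},{"jaw":0,"travel":[0,0,-90],"roll":0}]';python3 -m creep '[{"jaw":1,"travel":[0,0,0],"roll":0},{"jaw":1,"travel":[0,0,0],"roll":0},{"jaw":1,"travel":[0,0,0],"roll":0},{"jaw":1,"travel":[0,0,0],"roll":0},{"jaw":1,"travel":[0,0,0],"roll":0}]' 60; python3 - <<'E'
from rig import *
s=observe();print(s["wrist_torque"])
E
```

```text
time_s: 17.65
position: [0.5314, -0.2025, 0.3048]
tool_rot: [[0.232, 0.973, -0.004], [0.973, -0.232, 0.002], [0.001, -0.004, -1.0]]
ft_force: [0.6, -0.2, -0.3]
grip_width: 0.0429
gripper_force: 0.0
time_s: 18.15
position: [0.532, -0.2021, 0.308]
tool_rot: [[0.232, 0.973, 0.001], [0.973, -0.232, -0.002], [-0.002, 0.002, -1.0]]
ft_force: [-3.7, -2.0, 6.7]
grip_width: 0.0247
gripper_force: 59.8
[-0.48911737  0.80295783 -0.00602806]
```

```bash
python3 -m creep '[{"jaw":1,"travel":[0,0,0],"roll":0.12},{"jaw":1,"travel":[0,0,0],"roll":0.24},{"jaw":1,"travel":[0,0,0],"roll":0.36},{"jaw":1,"travel":[0,0,0],"roll":0.48},{"jaw":1,"travel":[0,0,0],"roll":0.6},{"jaw":1,"travel":[0,0,0],"roll":0.72},{"jaw":1,"travel":[0,0,0],"roll":0.84},{"jaw":1,"travel":[0,0,0],"roll":0.96},{"jaw":1,"travel":[0,0,0],"roll":1.08},{"jaw":1,"travel":[0,0,0],"roll":1.2},{"jaw":1,"travel":[0,0,0],"roll":1.3},{"jaw":1,"travel":[0,0,0],"roll":1.3}]'
python3 -m creep '[{"jaw":1,"travel":[0,0,0],"roll":0.08},{"jaw":1,"travel":[0,0,0],"roll":0.15},{"jaw":1,"travel":[0,0,0],"roll":0.19},{"jaw":1,"travel":[0,0,0],"roll":0.19}]'
python3 - <<'E'
from rig import *
s=observe();print(s["wrist_torque"])
E
```

```text
time_s: 19.35
position: [0.5324, -0.2018, 0.308]
tool_rot: [[-0.876, 0.482, 0.003], [0.482, 0.876, -0.002], [-0.004, 0.0, -1.0]]
ft_force: [-0.1, -1.0, 5.6]
grip_width: 0.0247
gripper_force: 59.6
time_s: 19.75
position: [0.5324, -0.2018, 0.308]
tool_rot: [[-0.95, 0.311, 0.004], [0.311, 0.95, -0.001], [-0.004, 0.0, -1.0]]
ft_force: [-0.5, -0.0, 5.6]
grip_width: 0.0247
gripper_force: 59.5
[-0.05762137 -0.03786852 -0.87486042]
```

At the stop, with torque -0.87 N m. Release, lift, and pull back towards the robot to get a clear view.

```bash
python3 -m creep '[{"jaw":0,"travel":[0,0,0],"roll":0},{"jaw":0,"travel":[0,0,0],"roll":0},{"jaw":0,"travel":[0,0,0],"roll":0},{"jaw":0,"travel":[0,0,45],"roll":0},{"jaw":0,"travel":[0,0,90],"roll":0},{"jaw":0,"travel":[0,0,130],"roll":0},{"jaw":0,"travel":[-50,0,130],"roll":0},{"jaw":0,"travel":[-100,0,130],"roll":0},{"jaw":0,"travel":[-150,0,130],"roll":0},{"jaw":0,"travel":[-190,0,130],"roll":0},{"jaw":0,"travel":[-200,40,130],"roll":0},{"jaw":0,"travel":[-200,80,130],"roll":0}]'
python3 -m creep '[{"jaw":0,"travel":[0,40,0],"roll":0},{"jaw":0,"travel":[0,80,0],"roll":0},{"jaw":0,"travel":[0,120,0],"roll":0},{"jaw":0,"travel":[0,120,0],"roll":0},{"jaw":0,"travel":[0,120,0],"roll":0}]'
python3 - <<'E'
from h import *
from rig import *
q,_=get_image("top");p,_=get_image("scene")
cv2.imwrite("pics/c5.png",np.hstack([cv2.resize(q[185:265,345:445,::-1],(500,400),interpolation=2),cv2.resize(p[205:285,340:400,::-1],(300,400),interpolation=2)]))
E
```

```text
time_s: 20.95
position: [0.3305, -0.1214, 0.4368]
tool_rot: [[-0.949, 0.315, 0.0], [0.315, 0.949, -0.0], [-0.0, -0.0, -1.0]]
ft_force: [0.9, 0.4, -0.1]
grip_width: 0.0428
gripper_force: 0.0
time_s: 21.45
position: [0.332, -0.0011, 0.4368]
tool_rot: [[-0.952, 0.307, 0.001], [0.307, 0.952, -0.0], [-0.001, -0.0, -1.0]]
ft_force: [0.2, -0.5, 0.1]
grip_width: 0.0425
gripper_force: 0.0
```

View pics/c5.png

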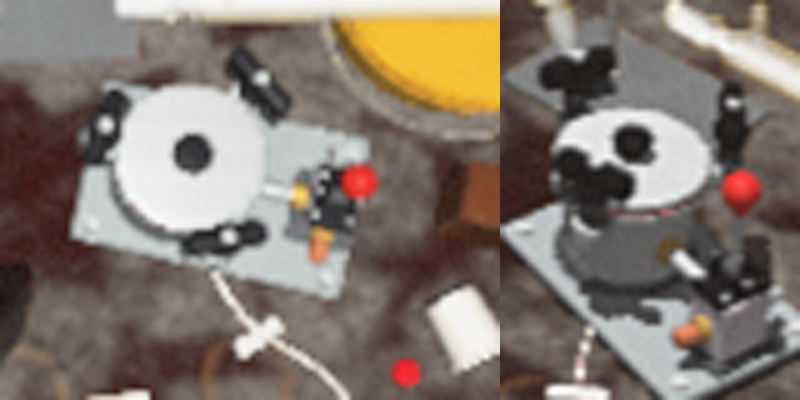

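All three wings now lie tangentially, the lid is in place and the lever is upright. I'll check the wing angles quickly with masks.

```bash
python3 - <<'E'
from h import *
from rig import *
q=np.mean([get_image("top")[0].astype(float) for _ in range(2)],0)
q0=np.load("top0.npz")["p"]
C={"a":(.4443,-.2948,16.6),"b":(.5688,-.3245,136.6),"c":(.5323,-.2017,-103.4)}
for nm,im,add in(("start",q0,0),("now",q,83.1)):
  g=cv2.resize(im.astype(np.float32).max(2),None,fx=4,fy=4,interpolation=cv2.INTER_CUBIC)
  for k,(x,y,a) in C.items():
    u,v=proj("top",(x,y,.155))*4+1.5
    yy,xx=np.mgrid[:g.shape[0],:g.shape[1]]
    m=(g<65)&(np.hypot(xx-u,yy-v)<40)
    n,l,s,c=cv2.connectedComponentsWithStats(m.astype(np.uint8));i=1+s[1:,4].argmax()
    P=np.array([ray("top",(h-1.5)/4,(w-1.5)/4,.155)[:2] for w,h in np.argwhere(l==i)])
    w,V=np.linalg.eigh(np.cov(P.T));print(nm,k,s[i,4],"angle",np.degrees(np.arctan2(V[1,1],V[0,1]))%180,"nominal",(a+add)%180,P.mean(0).round(3),(4*np.sqrt(w)).round(3))
E
```

```text
start a 505 angle 14.599826686729841 nominal 16.6 [ 0.448 -0.287] [0.018 0.066]
start b 469 angle 144.93462318295317 nominal 136.6 [ 0.557 -0.315] [0.022 0.037]
start c 839 angle 80.21853153955304 nominal 76.6 [ 0.529 -0.189] [0.037 0.065]
now a 423 angle 84.95721446825647 nominal 99.69999999999999 [ 0.441 -0.278] [0.021 0.043]Traceback (most recent call last):
  File "<stdin>", line 13, in <module>
  File "h.py", line 4, in ray
    c=camera_params(n);T=c["extrinsics"];r=T[:3,:3]@np.linalg.solve(c["mtx"],[u,v,1.]);o=T[:3,3]
ValueError: time passes only in moves, steps and waits
```

```bash
python3 - <<'E'
from h import *
from rig import *
q=get_image("top")[0]
q0=np.load("top0.npz")["p"]
C={"a":(.4443,-.2948,16.6),"b":(.5688,-.3245,136.6),"c":(.5323,-.2017,-103.4)}
for nm,im,add in(("start",q0,0),("now",q,83.1)):
  g=cv2.resize(im.astype(np.float32).max(2),None,fx=4,fy=4,interpolation=cv2.INTER_CUBIC)
  yy,xx=np.mgrid[:g.shape[0],:g.shape[1]]
  for k,(x,y,a) in C.items():
    u,v=proj("top",(x,y,.155))*4+1.5
    r=np.hypot(xx-u,yy-v)
    m=((g<75)&(r<40)).astype(np.uint8);m[r<12]=1
    m=cv2.morphologyEx(m,cv2.MORPH_OPEN,np.ones((7,7),np.uint8))
    cs,_=cv2.findContours(m,0,1);c=max(cs,key=cv2.contourArea)
    A=np.argwhere(cv2.drawContours(np.zeros_like(m),[c],-1,1,-1))
    w,V=np.linalg.eigh(np.cov(A.T)) # rows->-x, cols->-y
    print(nm,k,len(A),(np.degrees(np.arctan2(-V[1,1],-V[0,1]))%180).round(1),"nominal",round((a+add)%180,1),np.sqrt(w).round(1))
E
```

```text
start a 879 26.8 nominal 16.6 [ 6.3 11.8]
start b 1132 140.9 nominal 136.6 [ 5.6 16.7]
start c 1780 95.1 nominal 76.6 [10.2 18.6]
now a 1128 100.3 nominal 99.7 [ 5.4 17.2]
now b 1275 33.7 nominal 39.7 [ 6.7 16.5]
now c 1745 136.8 nominal 159.7 [10.1 18.8]
```

```bash
python3 - <<'E'
from h import *
from rig import *
q=get_image("top")[0][:,:,::-1]
out=[]
for x,y,a in((.4443,-.2948,99.7),(.5688,-.3245,219.7),(.5323,-.2017,-20.3)):
    u,v=proj("top",(x,y,.159));i,j=int(u),int(v)
    c=cv2.resize(q[j-13:j+13,i-13:i+13],(390,390),interpolation=2)
    t=np.radians(a);d=np.array([np.cos(t),np.sin(t)])*.045
    for s in(-1,1):
        e=[tuple(int(z) for z in (proj("top",(x+s*k*d[0],y+s*k*d[1],.159))-[i-13,j-13]+.5)*15) for k in(.6,1)]
        cv2.line(c,e[0],e[1],(0,255,0),1)
    out.append(cv2.resize(c,(266,266)))
cv2.imwrite("pics/c6.png",np.hstack(out))
E
```

```text
(no output)
```

View pics/c6.png

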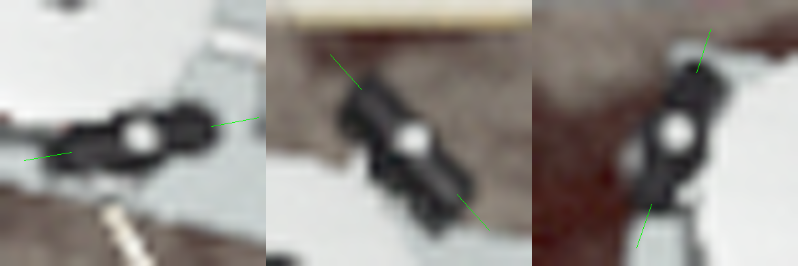

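All three wings (around (140,135), (410,140) and (675,135)) line up with the green end-stop lines. The lid and lever are as they should be, so I'm handing in.

```bash
python3 -c "
from rig import *
print(close_job())"
```

```text
the job is handed in; nothing more can be done
None
```

I vented the pot to the silencer side for about 3.4 s and the lever sprang back upright; then I turned all three clamp knobs to their end stops, with the lid left in place and no contact seen with the bottle, tin or label roll, and handed the job in.

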